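Lock the quarter-turn stop into the shaker channel and close it on the staining dish

ROBOT

A 7-joint arm with a two-finger parallel gripper is mounted at the origin on a cart in front of the work surface, level with it; the furniture and walls round the work are solid. World frame = base frame: x ahead of the robot, y to its left, z up, the work surface at z = 0. Lengths are in m, angles in rad, forces in N, time in s.
With the tool pointing down it reaches from about 0.4 to 0.9 m from the base axis. Payload 5.5 kg.
Tool frame: the origin (TCP) lies between the finger pads; the fingertips stand ahead of it and the grasp point (between the pads) lies 6 mm ahead of it (tips_ahead is the z of the fingertips in the tool frame, in m); z points along the fingers, y is the line along which they close (so a half turn about z gives the same grasp; the last joint's range is limited). The gripper opens to 92 mm and grips with 3 to 60 N. Pads are 19 mm wide; open, the fingers measure 130 mm over their backs; the gripper's body (75 mm by 190 mm) begins 47 mm behind the grasp point.
Start: joints at [-0.982, 0.501, -0.427, 1.55, 0.221, 1.138, -0.21], TCP at [0.208, 0.616, 0.252] pointing down, gripper open.
Joint ranges: [-2.88, 2.88], [-0.31, 2.03], [-1.54, 1.56], [0.2, 2.42], [-1.41, 4.55], [0.19, 2.02], [-2.57, 2.57]. Speed limits (rad/s): [2.57, 2.57, 3.14, 3.14, 3.14, 3.14, 3.14].

INTERFACE

Orientations are given as a unit quaternion [x, y, z, w].
In Python, from plant import move_ptp, move_straight, movej, command_gripper, dwell, solve_ik, read_state, get_image, calibration, MotionError, sign_off, outline_of, tips_ahead gives the robot as it stands. Calls block until the motion is done:
- move_ptp(position, orientation): joint-space move of the TCP to a pose.
- move_straight(position, attitude=None, rate=0.15): straight line of the TCP; attitude=None keeps the orientation; rate is the mean speed in m/s.
- movej(angles): joint-space move.
- command_gripper(opening, effort=None): opening from 0.0 (shut) to 1.0 (fully open); effort is the grip in N (None keeps the last); returns when the fingers have stopped.
- dwell(seconds).
- solve_ik(position, orientation): joint angles nearest the present ones, or None.
- read_state(): the state.
- get_image(name): name is "scene" or "top" or "wrist"; returns the picture (384x512x3 uint8, red, green, blue); there is no depth.
- calibration(name): a dict with "camera_matrix" (3x3 intrinsics, pixels), "position" and "attitude" of the camera in the world. Camera axes: x right, y down, z forward; pixel columns grow to the right and rows downward; lengths in m; the calibration is good to about 2 mm. A picture is of the moment at which its call begins: read the wrist's pose just before it. calibration takes no time and is no camera call; for the wrist camera it gives the pose at the moment of the call.
A pose or a line that the arm cannot do raises MotionError and nothing moves.
- sign_off(): hands the job in; it is judged then, once.
Trained networks look in the newest picture that a camera, given by its name, has taken for a name from the list of things; names that differ only in an ending like _2 or _b are one class to them, and where a whole thing is asked for, a point or a joint stands for the part that bears it (a point fixed in the world has none). Each returns a list of dicts, best first, with "p" (0 to 1); they miss things now and then, are a little off and sometimes report something else, mostly with a low value. They report only what shows in the picture. A call takes as long as a camera call.
- outline_of(camera, label): "mask" (384x512 bool, what is visible of it) and "position" ([column, row] in pixels, amid what is visible of it).
The state is a dict: "clock": time; "qpos": joint angles; "qvel": joint speeds; "joint_torque": joint torques, N m; "ee_pos": TCP position; "tcp_rot": TCP orientation; "contact_force": force on the tool from outside, world axes, zero at the start; "wrist_torque": the same for the moment, N m; "width": opening from 0.0 (shut) to 1.0 (fully open); "grip_force": force on a finger pad.
Only numpy, scipy, OpenCV 4.12 (cv2) and the standard library are available. Lean on these libraries where they do the work, as an engineer would, in place of code of your own. Each camera call takes 0.05 s, during which the arm holds its last target. There are 200 camera calls.

TASK

Secure the staining dish on the shaker: set the quarter-turn stop down into the platform's channel on the robot's side of the dish, with its bar lying along the channel, and then turn it a quarter turn so that the foot's grooves snap onto the channel lips and the bar lies square across. Then slide the locked stop gently along the channel until the dish sits lightly held, without play, between the bar and both black posts. Leave the dish flat on the platform and the things around it alone.

Things in the scene. Friction and masses are not known exactly. Their poses are not given: they have to be found in the camera images.
- shaker: Low white bench shaker, fixed. Aluminium platform 280 mm long (x), 150 mm wide, its flat top 72 mm above this origin (the centre of the underside, on the worktop). x points along the channel, away from the robot, to the two black posts; z up. Posts: 16 mm diameter, 22 mm high, standing on the platform at x = 114, y = +42 and -42 mm.
- channel (a point): Middle of the platform top, on the channel's axis; axes as the shaker's. The channel runs the platform's full length along x: its slot is 24 mm wide between 5 mm thick lips flush with the platform top; below the lips it is 52 mm wide, and 24 mm deep from the top. Each lip has a small rounded ridge along its underside.
- stop_centre (a point): Middle (half-way up) of the stop's bar: x along the bar, z up. Plain grey metal, 120 mm long; middle block 46 x 42 mm (x, y), 24 mm high (underside 12 mm below this point), dark pads on its two 42 mm-apart sides, 6 mm screw head on top; a wing 20 mm wide, rounded, at each end. At the start the stop stands on its foot on the worktop, left of the shaker. Mass about 0.35 kg. Either turning direction works.
- stop_foot_tip (a point): Centre of the underside of the stop's foot, 26 mm below the bar's middle. Foot: 44 mm long (along the bar), 19 mm wide, under a 21 mm diameter neck. It passes the slot only with the bar along the channel; the bar then rests on the platform. A spring pulls it up to the lips: turning takes up to some 5 N at the bar's end; at a quarter turn grooves drop over the ridges.
- stop_end (a point): Point on the bar's axis, half-way up, 45 mm from its middle towards its +x end: a good place to push it round (the other end is alike). Once caught, the grooves hold the bar square to about 0.15 rad. Pushed at its middle, the locked stop slides along the channel against 3 to 6 N; pushed hard at an end it can turn on, out of the catch.
- dish_centre (a point): Centre (half-way up) of the staining dish, a shallow round clear dish with blue stain, 96 mm diameter, 14 mm high, lying loose on the platform a little short of the two posts. It slides easily.
- dish_home (a point): Point on the platform top, on the channel axis, 77 mm beyond its middle, above which the dish's centre lies when the dish touches both posts. The middle of the locked bar, touching the dish, is then 69 mm from here towards the robot along the channel. Axes as the shaker's.
- dropper_bottle: Bystander: brown dropper bottle, 38 mm diameter, 111 mm high, on the worktop; origin at the centre of its underside.
- small_beaker: Bystander: small clear beaker, 45 mm diameter, 58 mm high; origin at the centre of its underside.
- second_jar: Bystander: staining jar with a white lid, 52 x 52 x 86 mm; origin at the centre of its underside.

How it is judged:
By the outcome, as a careful person would: the job done as asked, in the order asked, and still so for the second after the job is handed in, with the robot touching nothing.
It also fails if it takes over 61 s, if anything falls off the work surface, if the arm or the gripper's body presses on something with over 40 N, if the wrist force passes 120 N, or if a joint passes its speed limit or range.

## Working session

There is one attempt and no reset: what is moved stays moved. The work goes in short steps, each a Python script; the robot and the scene stay as the last script left them, time stands still between calls to the robot, and variables do not carry over. Pictures are saved under pics/ and viewed, at most 10 in all, crops included, and the job is handed in when it is done.

```bash
ls; mkdir -p pics; cat > h.py <<'E'
import numpy as np, cv2
from plant import *
from scipy.spatial.transform import Rotation as R
def ray(cam,px,cal=None):
    c=cal or calibration(cam); K=np.array(c["camera_matrix"])
    a=np.array(c["attitude"]); Rm=a if a.shape==(3,3) else R.from_quat(a).as_matrix()
    return np.array(c["position"]), Rm@np.linalg.solve(K,np.array([px[0],px[1],1.0]))
def onplane(cam,px,z,cal=None):
    p,d=ray(cam,px,cal); return p+d*(z-p[2])/d[2]
def proj(cam,P,cal=None):
    c=cal or calibration(cam); K=np.array(c["camera_matrix"])
    a=np.array(c["attitude"]); Rm=a if a.shape==(3,3) else R.from_quat(a).as_matrix()
    q=(np.atleast_2d(P)-np.array(c["position"]))@Rm; q=q@K.T; return q[:,:2]/q[:,2:]
def save(cam,name):
    im=get_image(cam); cv2.imwrite(f"pics/{name}.png",im[:,:,::-1]); return im
E
python3 - <<'E'
from h import *
print(calibration("top"),calibration("scene"),tips_ahead, read_state())
a=save("top","top0");b=save("scene","scene0")
for c in("top","scene"):
  for l in("shaker","stop_centre","dish_centre","dropper_bottle","small_beaker","second_jar"):
    for o in outline_of(c,l)[:2]:
      m=o["mask"];ys,xs=np.nonzero(m); print(c,l,round(o["p"],2),np.round(o["position"],1),m.sum(),(xs.min(),xs.max(),ys.min(),ys.max()) if len(xs) else None)
E
```

```text
pics
{'camera_matrix': array([[478.13629392,   0.        , 258.70403581],
       [  0.        , 478.13629392, 193.69122918],
       [  0.        ,   0.        ,   1.        ]]), 'position': array([0.40308382, 0.25966604, 1.1207903 ]), 'attitude': array([-0.70054257,  0.70766157, -0.05687296,  0.0722543 ])} {'camera_matrix': array([[357.38487907,   0.        , 261.04914541],
       [  0.        , 357.38487907, 191.18311379],
       [  0.        ,   0.        ,   1.        ]]), 'position': array([ 0.15989149, -0.16621074,  0.69333863]), 'attitude': array([ 0.85963687, -0.3394519 ,  0.14961544, -0.35130056])} 0.025 {'clock': 0.0, 'qpos': array([-0.98180136,  0.50184882, -0.42684179,  1.55145116,  0.22081871,
        1.13827878, -0.21028798]), 'qvel': array([-9.91931224e-04, -9.56249722e-05,  6.40192201e-04, -4.37027701e-04,
       -3.18890719e-05, -3.49707286e-04, -1.56868085e-04]), 'joint_torque': array([ 1.55934395e-04, -5.66607034e+01, -5.81589237e+00, -2.79106861e+01,
       -6.84899208e-02,  3.08702909e-02,  1.91668928e-04]), 'ee_pos': array([0.20785085, 0.61518907, 0.25068168]), '
[... 981 characters left out ...]
5 [279.7 247.5] 6867 (np.int64(220), np.int64(361), np.int64(194), np.int64(301))
scene stop_centre 0.88 [204.2 212.1] 462 (np.int64(196), np.int64(214), np.int64(192), np.int64(229))
scene dish_centre 0.91 [315.9 223.4] 1174 (np.int64(296), np.int64(337), np.int64(205), np.int64(239))
scene dropper_bottle 0.77 [255.6 155.7] 339 (np.int64(248), np.int64(260), np.int64(139), np.int64(171))
scene dropper_bottle 0.2 [282.7 249.5] 6914 (np.int64(220), np.int64(362), np.int64(194), np.int64(301))
scene small_beaker 0.57 [261.4 177.3] 374 (np.int64(255), np.int64(270), np.int64(168), np.int64(193))
scene second_jar 0.77 [288.2 161.6] 580 (np.int64(278), np.int64(297), np.int64(143), np.int64(177))
```

```bash
python3 - <<'E'
from h import *
a=cv2.imread("pics/top0.png")[90:310,170:400]
cv2.imwrite("pics/top0c.png",cv2.resize(a,None,fx=2.7,fy=2.7,interpolation=cv2.INTER_CUBIC)[:600])
print("bottle",onplane("top",(203.8,158.8),.05),"beaker",onplane("top",(235,171),.03),"jar",onplane("top",(235,129),.06),onplane("top",(228.3,246.9),.026),onplane("top",(332,186.7),.079))
o=outline_of("top","stop_centre")[0]["mask"].astype(np.uint8)
c=max(cv2.findContours(o,0,2)[0],key=len); r=cv2.minAreaRect(c);print(r)
b=cv2.boxPoints(r);print([np.round(onplane("top",p,.03),4) for p in b])
E
```

```text
bottle [0.68496753 0.40874375 0.05      ] beaker [0.65972577 0.33781244 0.03      ] jar [0.75252992 0.33576131 0.06      ] [0.48289277 0.35325676 0.026     ] [0.6096559  0.11917231 0.079     ]
((227.20004272460938, 247.60003662109375), (51.87677764892578, 19.677398681640625), 26.56505012512207)
[array([0.488 , 0.4185, 0.03  ]), array([0.5281, 0.3988, 0.03  ]), array([0.4741, 0.2926, 0.03  ]), array([0.4348, 0.3127, 0.03  ])]
```

View pics/top0c.png

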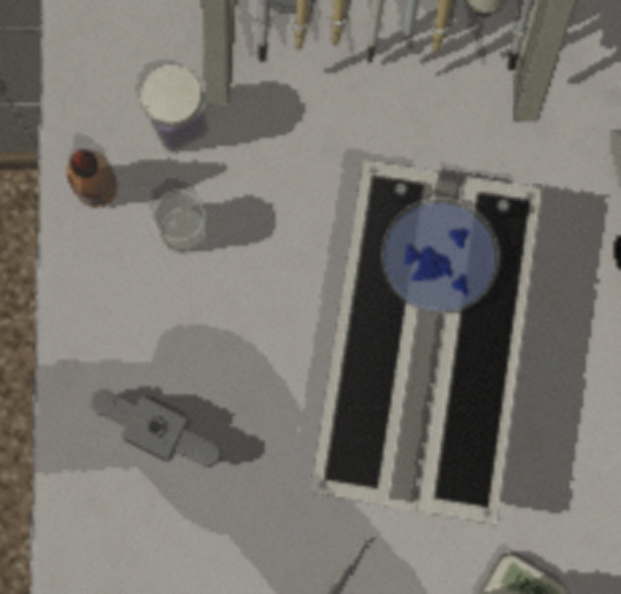

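The top view shows the stop at crop pixel (157,427). The dish is at (440,257), and the platform corners are at (320,487), (497,517), (537,190) and (370,165). Next I check those corners against the platform size and look from closer.

```bash
python3 - <<'E'
from h import *
cs=[onplane("top",(170+u/2.7,90+v/2.7),.072) for u,v in((320,487),(497,517),(537,190),(370,165))]
print(np.round(cs,4)); print([np.linalg.norm(cs[i]-cs[i-1]) for i in range(4)])
ax=(cs[2]+cs[3]-cs[0]-cs[1])[:2]; print("chan ang",np.degrees(np.arctan2(ax[1],ax[0])),np.mean(cs,0))
s=read_state(); c=calibration("wrist"); T=R.from_quat(s["tcp_rot"])
print("cam in tool",T.inv().apply(c["position"]-s["ee_pos"]),(T.inv()*R.from_quat(c["attitude"])).as_rotvec(),c["camera_matrix"][0])
E
```

```text
[[0.4277 0.2186 0.072 ]
 [0.4029 0.0784 0.072 ]
 [0.6703 0.0334 0.072 ]
 [0.6939 0.1716 0.072 ]]
[np.float64(0.27030924639605436), np.float64(0.1423952300212513), np.float64(0.27121973102946306), np.float64(0.14017463849182243)]
chan ang -9.783155128375379 [0.5486865  0.12550467 0.072     ]
cam in tool [ 0.08166331 -0.00039472 -0.1325159 ] [-0.24039026 -0.24033039  1.55811505] [270.28401246   0.         252.98854965]
```

```bash
cat >> h.py <<'E'
def Q(deg): a=np.radians(deg)/2; return np.array([np.cos(a),np.sin(a),0,0])
E
python3 - <<'E'
from h import *
for a in(63,-117,243):
  j=solve_ik([.483,.353,.12],Q(a)); print("grasp",a,None if j is None else np.round(j,2))
for a in range(-190,200,30):
  for P in((.5,.135,.15),(.5,.135,.1)):
    j=solve_ik(P,Q(a-9.8)); print(a,P,None if j is None else np.round(j,2))
E
```

```text
grasp 63 [-0.67  0.53 -0.    1.8   0.    0.81 -1.15]
grasp -117 [-0.23  0.61 -0.6   1.78  0.43  0.88  1.65]
grasp 243 [-0.23  0.61 -0.6   1.78  0.43  0.88  1.65]
-190 (0.5, 0.135, 0.15) [-0.15  0.38 -0.2   1.97  0.1   0.8   0.82]
-190 (0.5, 0.135, 0.1) [-0.14  0.46 -0.21  2.    0.14  0.7   0.78]
-160 (0.5, 0.135, 0.15) [-0.07  0.38 -0.3   1.97  0.15  0.81  1.3 ]
-160 (0.5, 0.135, 0.1) [-0.07  0.47 -0.3   2.    0.21  0.71  1.25]
-130 (0.5, 0.135, 0.15) [ 0.02  0.4  -0.41  1.97  0.21  0.82  1.77]
-130 (0.5, 0.135, 0.1) [ 0.03  0.48 -0.42  2.    0.29  0.72  1.71]
-100 (0.5, 0.135, 0.15) [ 0.11  0.41 -0.51  1.97  0.27  0.83  2.24]
-100 (0.5, 0.135, 0.1) [ 0.1   0.5  -0.51  1.99  0.36  0.74  2.17]
-70 (0.5, 0.135, 0.15) [-1.26  0.85  1.36  2.01 -0.95  1.13 -2.44]
-70 (0.5, 0.135, 0.1) [-1.24  1.    1.35  2.03 -1.12  1.15 -2.33]
-40 (0.5, 0.135, 0.15) [-1.26  0.85  1.36  2.01 -0.95  1.13 -1.91]
-40 (0.5, 0.135, 0.1) [-1.15  0.78  1.13  2.03 -0.9   0.94 -1.97]
-10 (0.5, 0.135, 0.15) [-1.03  0.52  0.91  2.   -0.53  0.88 -1.75]
-10 (0.5, 0.135, 0.1) [-1.02  0.63  0.91  2.03 -0.69  0.82 -1.62]
20 (0.5, 0.135, 0.15) [-0.49  0.37  0.21  1.99 -0.11  0.79 -1.61]
20 (0.5, 0.135, 0.1) [-0.48  0.45  0.2   2.01 -0.14  0.69 -1.58]
50 (0.5, 0.135, 0.15) [-0.42  0.37  0.12  1.98 -0.06  0.79 -1.13]
50 (0.5, 0.135, 0.1) [-0.41  0.45  0.12  2.01 -0.08  0.69 -1.11]
80 (0.5, 0.135, 0.15) [-0.36  0.37  0.05  1.98 -0.03  0.79 -0.64]
80 (0.5, 0.135, 0.1) [-0.35  0.45  0.05  2.01 -0.03  0.69 -0.63]
110 (0.5, 0.135, 0.15) [-0.29  0.37 -0.03  1.98  0.02  0.8  -0.15]
110 (0.5, 0.135, 0.1) [-0.28  0.45 -0.04  2.01  0.03  0.69 -0.16]
140 (0.5, 0.135, 0.15) [-0.22  0.37 -0.11  1.98  0.06  0.8   0.33]
140 (0.5, 0.135, 0.1) [-0.21  0.45 -0.12  2.    0.08  0.69  0.31]
170 (0.5, 0.135, 0.15) [-0.15  0.38 -0.2   1.97  0.1   0.8   0.82]
170 (0.5, 0.135, 0.1) [-0.14  0.46 -0.21  2.    0.14  0.7   0.78]
```

```bash
python3 - <<'E'
from h import *
move_ptp([.50,.135,.30],Q(170)); dwell(.3)
c=calibration("wrist"); save("wrist","w1"); print(read_state()["clock"])
np.save("w1.npy",c,allow_pickle=True)
for l in("shaker","stop_centre","dish_centre"):
  for o in outline_of("wrist",l)[:1]:
      m=o["mask"];ys,xs=np.nonzero(m); print(l,round(o["p"],2),np.round(o["position"],1),m.sum(),(xs.min(),xs.max(),ys.min(),ys.max()))
      np.save("m_"+l,m)
E
python3 -c "
import cv2;a=cv2.imread('pics/w1.png');cv2.imwrite('pics/w1b.png',cv2.resize(a,(800,600),interpolation=2))"
```

```text
3.1333
shaker 0.97 [253.6 167.9] 15373 (np.int64(196), np.int64(313), np.int64(100), np.int64(267))
stop_centre 0.57 [397.2 126.9] 1828 (np.int64(358), np.int64(440), np.int64(108), np.int64(143))
dish_centre 0.97 [256.2 246.7] 2635 (np.int64(222), np.int64(287), np.int64(219), np.int64(266))
```

View pics/w1b.png

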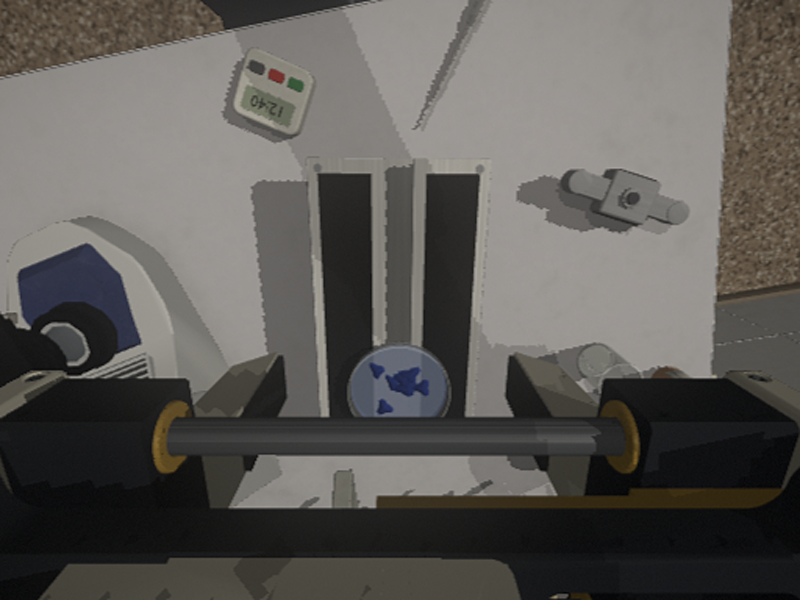

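The wrist view shows the near platform edge at (307..490,158) and the slot edges at about x=385 and 413. The screw head is at (632,198), and the wing ends are near (572,180) and (688,212). I now fit the slot edges and the stop numerically.

```bash
python3 - <<'E'
from h import *
c=np.load("w1.npy",allow_pickle=True).item(); im=cv2.imread("pics/w1.png"); g=cv2.GaussianBlur(im,(3,3),0).max(2).astype(float)
z=.072
def sub(row,lo,hi,s):
    d=s*np.gradient(g[row])[lo:hi]; k=int(d.argmax()); 
    w=np.clip(d[max(k-1,0):k+2],0,None); return lo+max(k-1,0)+ (w*np.arange(len(w))).sum()/w.sum()
L=[];Rr=[];OL=[];OR=[]
for r in range(108,205,4):
    L.append(onplane("wrist",(sub(r,240,252,-1),r),z,c)[:2]); Rr.append(onplane("wrist",(sub(r,258,272,1),r),z,c)[:2])
    OL.append(onplane("wrist",(sub(r,192,212,1),r),z,c)[:2]); OR.append(onplane("wrist",(sub(r,300,318,-1),r),z,c)[:2])
def fit(P):
    v=cv2.fitLine(np.float32(P),cv2.DIST_HUBER,0,.001,.001).ravel(); d=v[:2]*np.sign(v[0]); return d,v[2:]
for n,P in zip(("L","R","OL","OR"),(L,Rr,OL,OR)):
    d,p=fit(P); print(n,np.degrees(np.arctan2(d[1],d[0])),p+d*(.5-p[0])/d[0])
# near edge
E=[]
for col in list(range(203,236,4))+list(range(275,308,4)):
    dd=np.gradient(g[:,col])[94:112]; k=94+int(dd.argmax()); w=np.clip(np.gradient(g[:,col])[k-1:k+2],0,None); E.append(onplane("wrist",(col,k-1+(w*np.arange(3)).sum()/w.sum()),z,c)[:2])
d,p=fit(np.array(E)[:,::-1]); print("near edge ang",np.degrees(np.arctan2(d[1],d[0])),"pt",p[::-1])
for n,(u,v),zz in(("screw",(632,198),.041),("tipA",(564,180),.038),("tipB",(690,213),.038),("screw",(632,198),.038)):
    print(n,onplane("wrist",(u*.64,v*.64),zz,c))
m=np.load("m_stop_centre.npy").astype(np.uint8); cc=max(cv2.findContours(m,0,2)[0],key=len); r=cv2.minAreaRect(cc); print("rect ctr",onplane("wrist",r[0],.03,c),r)
mo=np.load("m_dish_centre.npy"); ys,xs=np.nonzero(mo)
cc=max(cv2.findContours(mo.astype(np.uint8),0,2)[0],key=len)[:,0]; cc=cc[cc[:,1]<258]
P=np.array([onplane("wrist",q,.086,c)[:2] for q in cc]); A=np.c_[2*P,np.ones(len(P))]; s=np.linalg.lstsq(A,(P**2).sum(1),rcond=None)[0]; print("dish",s[:2],np.sqrt(s[2]+s[:2]@s[:2]))
E
```

```text
L -10.590469 [0.5       0.1262985]
R -10.236211 [0.5        0.14929222]
OL -10.711767 [0.5        0.06103654]
OR -10.473513 [0.5        0.21217969]
near edge ang 10.6075735 pt [0.41172168 0.15265866]
screw [0.48080287 0.35509362 0.041     ]
tipA [0.45476063 0.29669183 0.038     ]
tipB [0.50409266 0.40901868 0.038     ]
screw [0.48127395 0.3566717  0.038     ]
rect ctr [0.47900616 0.35338488 0.03      ] ((399.20587158203125, 125.17647552490234), (84.40239715576172, 31.28709602355957), 14.03624439239502)
dish [0.61013302 0.11805037] 0.04615957458569357
```

```bash
python3 - <<'E'
from h import *
move_ptp([.4797,.3532,.13],Q(246.3)); dwell(.3)
c=calibration("wrist"); np.save("w2.npy",c,allow_pickle=True); im=save("wrist","w2"); print(read_state()["clock"],read_state()["ee_pos"],read_state()["contact_force"])
print(proj("wrist",[[.4797,.3532,.038],[.4797,.3532,.041]],c))
cv2.imwrite('pics/w2b.png',cv2.resize(im[100:384,106:406,::-1],(634,600),interpolation=2))
E
```

```text
4.7083 [0.48035369 0.35268681 0.13064523] [-0.20845923 -0.15852946  0.40083405]
[[254.75176373 205.71960776]
 [254.76834671 206.89993587]]
```

View pics/w2b.png

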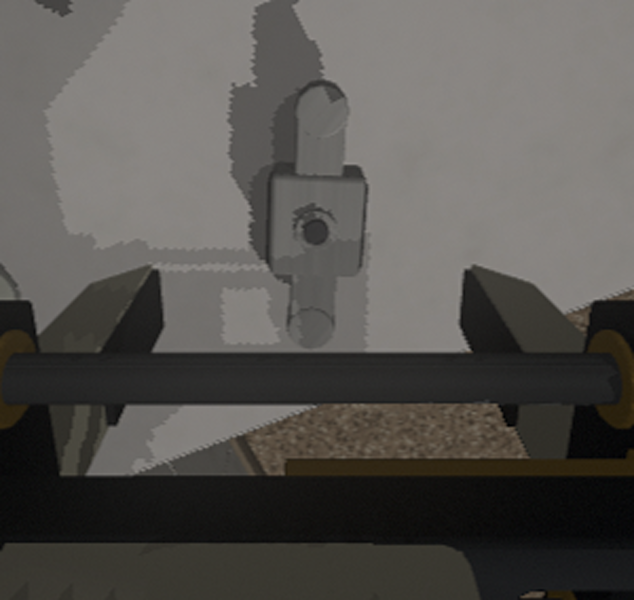

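The close view shows the screw at crop (315,232), with block corners near (277,177), (367,183), (362,274) and (272,268). The wing centres are at (322,110) and (311,326), so the bar is about 3° off the tool x axis.

```bash
python3 - <<'E'
from h import *
c=np.load("w2.npy",allow_pickle=True).item()
f=lambda u,v,z: onplane("wrist",(106+u/2.113,100+v/2.113),z,c)[:2]
B=np.array([f(*p,.038) for p in((276,178),(366,183),(361,273),(273,268))]); print(B.mean(0),[np.linalg.norm(B[i]-B[i-1]) for i in range(4)])
for d in (B[0]-B[3],B[1]-B[2]): print(np.degrees(np.arctan2(*d[::-1])))
for z in(.038,.041,.044): print("screw",f(315,232,z))
for z in(.026,.036):
  a,b=f(322,110,z),f(311,326,z); print((a+b)/2,np.linalg.norm(a-b),np.degrees(np.arctan2(*(a-b)[::-1])))
E
```

```text
[0.47848117 0.35533205] [np.float64(0.040259261254679206), np.float64(0.03695349231685796), np.float64(0.04043754571774679), np.float64(0.038018928672111034)]
-116.73268593480856
-115.22492217571774
screw [0.48099071 0.35685618]
screw [0.48054386 0.35579413]
screw [0.48009702 0.35473207]
[0.48088862 0.35808565] 0.10146924520340586 -116.41512499704251
[0.47947877 0.35467271] 0.09719249393364313 -116.41512499704248
```

```bash
python3 - <<'E'
from h import *
q=Q(243.8)
move_straight([.4797,.355,.13],q,.1); move_straight([.4797,.355,.042],q,.1)
s=read_state(); print(s["ee_pos"],s["contact_force"])
command_gripper(0.3,50); s=read_state(); print("w",s["width"],s["grip_force"],s["ee_pos"],s["contact_force"])
move_straight([.4797,.355,.20],q,.15); dwell(.2)
s=read_state(); print("w",s["width"],s["grip_force"],s["ee_pos"],s["contact_force"],s["wrist_torque"])
c=calibration("wrist"); np.save("w3.npy",c,allow_pickle=True); im=save("wrist","w3"); print(s["clock"])
T=R.from_quat(s["tcp_rot"]).as_matrix(); P=lambda p: s["ee_pos"]+T@np.array(p)
print(proj("wrist",[P((0,0,.004)),P((.05,0,.016)),P((-.05,0,.016))],c))
cv2.imwrite('pics/w3b.png',cv2.resize(im[184:384,156:356,::-1],(600,600),interpolation=2))
E
```

```text
[0.48013845 0.35545863 0.04261035] [ 0.58045962  0.36827338 -0.49786606]
w 0.455643532191285 49.99608635902405 [0.47964223 0.35499615 0.04197689] [0.01731214 0.5919886  0.98814694]
w 0.4540474530846045 49.99518156051636 [0.47926244 0.35469457 0.19900586] [ 0.23074592  0.05238562 -3.05902815] [0.07313937 0.04694314 0.0489496 ]
8.2333
[[253.55575599 258.70984602]
 [253.51062802 168.65466094]
 [253.524499   314.82508303]]
```

View pics/w3b.png

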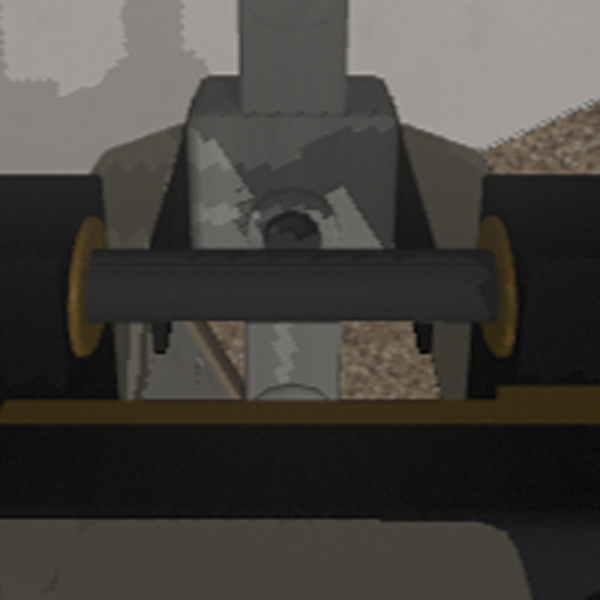

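Gripped at 41.9 mm. The screw is at crop (293,225) and the block's near top edge at row 112. I use both to get the offset along the bar.

```bash
python3 - <<'E'
from h import *
c=np.load("w3.npy",allow_pickle=True).item(); s=read_state()
T=R.from_quat(s["tcp_rot"]).as_matrix(); P=lambda p: s["ee_pos"]+T@np.array(p)
n=lambda u,v:(156+u/3,184+v/3)
for name,px,zt,x0 in(("edge",n(293,112),.004,.023),("bottom edge",n(293,77),.028,.023),("screw z4",n(292,228),.004,0),("screw z1",n(292,228),.001,0),("screw z-2",n(292,228),-.002,0)):
    zz=P((0,0,zt))[2]; w=onplane("wrist",px,zz,c); print(name,T.T@(w-s["ee_pos"])-np.array([x0,0,0]))
c=np.load("w2.npy",allow_pickle=True).item()
E
```

```text
edge [4.02992535e-04 6.66131811e-05 4.02783101e-03]
bottom edge [-0.00195188  0.00012414  0.02802509]
screw z4 [-0.0006183  -0.00012278  0.00399916]
screw z1 [ 0.00120591 -0.00012588  0.00100132]
screw z-2 [ 0.00303013 -0.00012898 -0.00199651]
```

```bash
cat >> h.py <<'E'
ANG=-10.5; u=np.array([np.cos(np.radians(ANG)),np.sin(np.radians(ANG)),0]); n=np.array([-u[1],u[0],0]); C0=np.array([.5495,.1281,0])
def W(s,l,z): return C0+s*u+l*n+np.array([0,0,z])
def loc(p): d=np.array(p)-C0; return np.round(np.array([d@u,d@n,p[2]])*1000,2)
E
python3 - <<'E'
from h import *
q=Q(180+ANG)
move_ptp(W(-.065,0,.20),q); move_straight(W(-.065,0,.120),q,.15); dwell(.2)
f0=np.array(read_state()["contact_force"]); print("f0",f0,loc(read_state()["ee_pos"]))
z=.120; ok=False
while z>.0995:
    z-=.0025; move_straight(W(-.065,0,z),q,.03); s=read_state(); f=np.array(s["contact_force"])-f0
    print(round(z,4),loc(s["ee_pos"]),np.round([f@u,f@n,f[2]],1))
    if f[2]>8: break
print(s["clock"])
E
```

```text
f0 [-0.05064542  0.17037942 -2.892665  ] [-64.17   0.56 121.13]
0.1175 [-6.4990e+01 -6.0000e-02  1.1765e+02] [ 0.8 -0.1 -0.2]
0.115 [-6.5170e+01 -1.1000e-01  1.1479e+02] [-0.4  0.6  0.3]
0.1125 [-6.5170e+01 -1.0000e-01  1.1227e+02] [ 0.1  0.5 -0. ]
0.11 [-6.514e+01 -6.000e-02  1.098e+02] [-0.5  0.1  0.7]
0.1075 [-6.5160e+01 -6.0000e-02  1.0732e+02] [ 0.6 -0.4  0.6]
0.105 [-6.516e+01 -1.000e-01  1.048e+02] [-0.6 -0.9 -1.1]
0.1025 [-6.5170e+01 -8.0000e-02  1.0231e+02] [ 0.2 -0.6 -1. ]
0.1 [-6.4870e+01  8.0000e-02  1.0001e+02] [ 0.3 -0.3  0.5]
0.0975 [-6.475e+01  8.000e-02  9.972e+01] [-6.  -2.9 23.7]
12.2833
```

```bash
python3 - <<'E'
from h import *
q=Q(180+ANG)
move_straight(W(-.065,0,.1008),q,.03); dwell(.1)
f0=np.array(read_state()["contact_force"]); lim={}
for sg in(1,-1):
    for k in range(1,9):
        l=sg*k*.0005; move_straight(W(-.065,l,.1008),q,.02); s=read_state(); f=(np.array(s["contact_force"])-f0)@n
        if abs(f)>4: break
    lim[sg]=(l,loc(s["ee_pos"])[1],round(f,1)); move_straight(W(-.065,0,.1008),q,.03)
print(lim,read_state()["clock"])
E
```

```text
{1: (0.003, np.float64(1.81), np.float64(-5.6)), -1: (-0.0025, np.float64(-1.72), np.float64(4.2))} 15.8917
```

```bash
python3 - <<'E'
from h import *
move_straight(W(-.065,0,.0996),Q(180+ANG),.03)
for d in range(15,106,15):
    d=min(d,90)
    move_straight(W(-.065,0,.0996),Q(180+ANG-d),.02) if False else move_ptp(W(-.065,0,.0996),Q(180+ANG-d))
    s=read_state(); f=np.array(s["contact_force"]); print(d,loc(s["ee_pos"]),np.round([f@u,f@n,f[2]],1),np.round(s["wrist_torque"],2),np.round(s["width"]*92,1),s["clock"])
    if d==90: break
    if np.linalg.norm(f)>45: print("stop"); break
c=calibration("wrist"); im=save("wrist","w4"); cv2.imwrite('pics/w4b.png',cv2.resize(im[84:384,106:406,::-1],(600,600),interpolation=2))
t=save("top","top4"); cv2.imwrite('pics/top4c.png',cv2.resize(t[130:300,270:390,::-1],None,fx=3.5,fy=3.5,interpolation=2))
E
```

```text
15 [-6.480e+01  2.000e-02  9.979e+01] [-0.3 -0.8  1.8] [-0.2   0.1   0.04] 41.7 16.4667
30 [-64.68   0.24  99.8 ] [ 0.6  0.2 -0.1] [-0.04 -0.15  0.02] 41.9 16.7917
45 [-64.81   0.11  99.8 ] [1.1 0.1 1.2] [-0.19 -0.06 -0.06] 42.0 17.1167
60 [-6.486e+01  5.000e-02  9.976e+01] [ 1.  -0.6  3.5] [-0.23  0.05 -0.05] 41.6 17.4417
75 [-64.79   0.64  99.8 ] [0.5 1.6 3.6] [ 0.24  0.01 -0.14] 41.8 17.7667
90 [-64.93   0.27  99.78] [0.6 1.1 5.5] [ 0.14  0.19 -0.11] 41.3 18.0917
```

View pics/w4b.png

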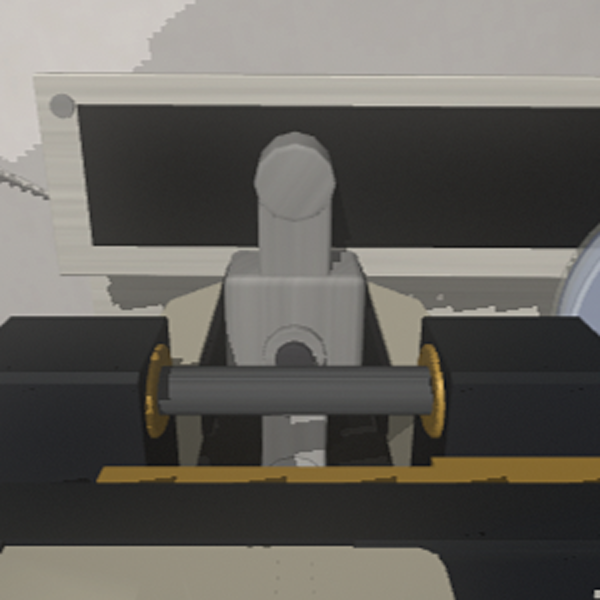

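The wrist view shows the bar square across the channel, the screw at (297,352) on the channel axis and the dish clear at the right. I release, back off, and check that the catch holds.

```bash
python3 - <<'E'
from h import *
q=Q(90+ANG)
command_gripper(0.75); s=read_state(); f=np.array(s["contact_force"]);print(s["width"],loc(s["ee_pos"]),f)
move_straight(W(-.065,0,.155),q,.15)
c=calibration("wrist"); im=save("wrist","w5"); np.save("w5.npy",c,allow_pickle=True)
cv2.imwrite('pics/w5b.png',cv2.resize(im[60:310,106:456,::-1],(700,500),interpolation=2))
for o in outline_of("wrist","dish_centre")[:1]: 
    m=o["mask"].astype(np.uint8); cc=max(cv2.findContours(m,0,2)[0],key=len)[:,0]
    P=np.array([onplane("wrist",x,.086,c)[:2] for x in cc]); print("dish",o["p"],cv2.minEnclosingCircle(np.float32(P)))
command_gripper(0.0,20)
move_ptp(W(-.108,0,.14),Q(180+ANG)); s=read_state(); print(loc(s["ee_pos"]),s["clock"])
E
```

```text
0.7495638807421531 [-6.504e+01 -4.000e-02  9.953e+01] [-0.37819039  0.08615027 -0.15881389]
dish 0.83 ((0.6125082969665527, 0.12027004361152649), 0.0509292408823967)
[-1.0777e+02 -2.0000e-02  1.4008e+02] 21.8667
```

View pics/w5b.png

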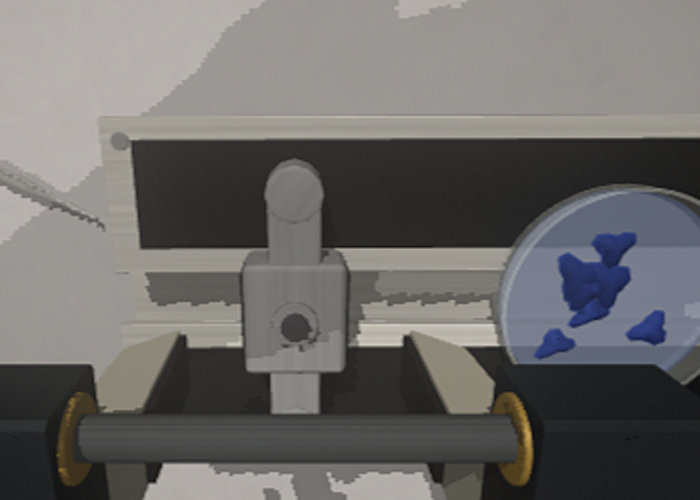

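The bar stays square across after release, with its screw at (296,327) and the dish at (620,290). Next I push at the middle.

```bash
python3 - <<'E'
from h import *
q=Q(180+ANG); z=.1003
move_straight(W(-.108,0,z),q,.12); dwell(.2)
def F(k=4):
    r=[]
    for _ in range(k): s=read_state(); r.append(np.array(s["contact_force"])); dwell(.02)
    return np.mean(r,0),s
f0,s=F(); print(f0,loc(s["ee_pos"]))
log=[]
x=-.108
while x<-.040:                       # coarse; bar centre expected ~ +30 mm ahead of TCP
    x+=.004; move_straight(W(x,0,z),q,.04); f,s=F(1); f=f-f0; log.append((round(x*1e3,1),loc(s["ee_pos"])[0],loc(s["ee_pos"])[1],round(f@u,1),round(f@n,1),round(f[2],1)))
    if f@u<-14: break
for l in log: print(*l)
print(s["clock"])
E
```

```text
[ 0.15887257  0.14139449 -0.23576111] [-107.45    0.34  101.02]
-104.0 -103.43 0.07 0.2 -0.2 1.6
-100.0 -99.62 -0.0 -0.4 -0.5 0.2
-96.0 -95.82 -0.04 -0.3 0.1 -0.2
-92.0 -92.24 -0.06 -2.2 -0.2 -1.0
-88.0 -87.88 -0.09 -1.6 -0.5 -0.5
-84.0 -83.61 -0.08 -1.9 -0.2 -0.8
-80.0 -79.56 -0.05 -1.1 -0.5 0.3
-76.0 -75.52 -0.03 -1.2 -0.6 -0.1
-72.0 -71.55 -0.01 -1.5 0.6 -0.1
-68.0 -67.51 0.01 -1.5 0.5 -0.6
-64.0 -63.53 0.01 -1.5 -0.9 -0.7
-60.0 -59.54 0.02 -1.3 0.7 0.6
-56.0 -55.52 -0.01 -1.0 -0.7 0.3
-52.0 -51.5 -0.0 -1.2 -0.9 -0.7
-48.0 -47.53 -0.0 -0.8 -1.2 -0.6
-44.0 -43.49 -0.01 -1.5 -0.5 -1.1
-40.0 -39.51 0.03 -1.6 -0.4 -0.3
27.1333
```

```bash
python3 - <<'E'
from h import *
q=Q(180+ANG); z=.1003; f0=np.array([.16,.14,-.24])
x=-.040
while x<-.010:
    dx=.0015 if x<-.028 else .0005
    x+=dx; move_straight(W(x,0,z),q,.02)
    r=[]
    for _ in range(3): s=read_state(); r.append(s["contact_force"]); dwell(.02)
    f=np.mean(r,0)-f0; l=loc(s["ee_pos"]); print(round(x*1e3,1),l[0],l[1],round(f@u,1),round(f@n,1),round(f[2],1))
    if f@u<-5.5: break
print(s["clock"])
E
```

```text
-38.5 -38.55 0.02 -2.2 -0.2 0.4
-37.0 -37.0 -0.01 -3.5 -0.0 0.0
-35.5 -35.36 0.02 -2.4 -0.4 -0.3
-34.0 -33.85 -0.06 -2.7 0.1 -1.2
-32.5 -32.36 -0.04 -3.2 0.7 -0.9
-31.0 -30.83 -0.02 -2.2 0.7 -1.0
-29.5 -29.32 0.02 -2.8 0.2 -1.0
-28.0 -27.8 0.02 -2.0 -0.1 -0.5
-27.5 -27.55 -0.0 -3.0 0.5 0.3
-27.0 -27.02 -0.02 -3.3 -0.3 0.5
-26.5 -26.41 0.05 -3.6 0.4 0.2
-26.0 -25.93 0.03 -4.1 0.2 0.3
-25.5 -25.51 0.02 -3.7 0.3 1.0
-25.0 -25.01 0.01 -4.4 0.4 0.7
-24.5 -24.46 0.01 -4.1 0.1 0.8
-24.0 -24.02 -0.04 -4.2 0.3 1.4
-23.5 -23.8 0.0 -5.0 -0.4 2.2
-23.0 -23.73 0.03 -6.1 -0.4 3.4
32.5333
```

```bash
python3 - <<'E'
from h import *
q=Q(180+ANG); z=.1003; f0=np.array([.16,.14,-.24])
move_straight(W(-.0225,0,z),q,.02)
r=[]
for _ in range(5): s=read_state(); r.append(s["contact_force"]); dwell(.03)
f=np.mean(r,0)-f0; l=loc(s["ee_pos"]); print(l,round(f@u,1),round(f@n,1),round(f[2],1))
move_straight(W(-.045,0,z),q,.06); move_straight(W(-.06,0,.21),q,.15); dwell(.2)
c=calibration("wrist"); im=save("wrist","w6"); np.save("w6.npy",c,allow_pickle=True)
print(read_state()["clock"])
pp=[W(.114,.042,.094),W(.114,-.042,.094),W(.077,0,.079),W(.008,0,.096)]
print(proj("wrist",pp,c).round(1),proj("top",pp).round(1))
t=save("top","top6")
a=cv2.resize(im[60:310,136:376,::-1],(432,450),interpolation=2); b=cv2.resize(t[140:250,280:380,::-1],(360,450)[:1]+(396,),interpolation=2)
k=np.zeros((450,792,3),np.uint8); k[:,:432]=a; k[:396,432:]=b; cv2.imwrite('pics/w6b.png',k)
E
```

```text
[-2.3570e+01 -1.0000e-02  1.0022e+02] -7.0 -0.1 4.0
34.6333
[[290.2 340.5]
 [217.6 340.5]
 [253.9 305. ]
 [253.9 260.9]] [[318.5 159.1]
 [356.4 165.3]
 [334.1 179.8]
 [330.4 208.9]]
```

View pics/w6b.png

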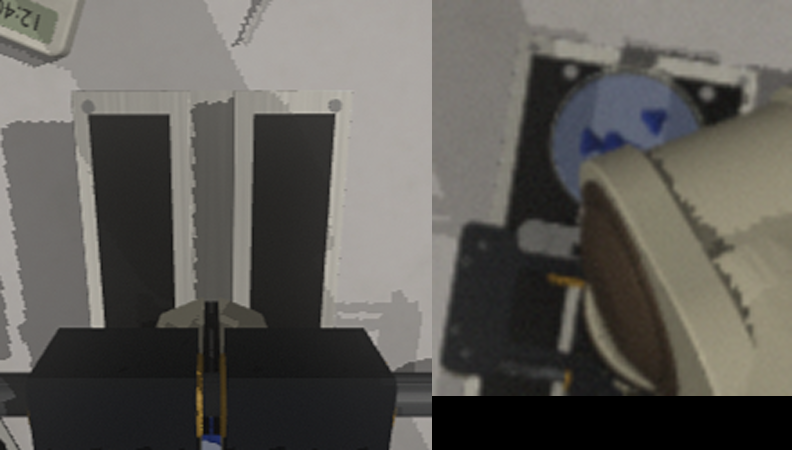

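The arm hides the stop, though the dish can be seen near the posts at (570,70) and (707,92). I move aside and take a clear look.

```bash
python3 - <<'E'
from h import *
move_ptp([.33,.42,.30],Q(180)); dwell(.3)
t=save("top","top7"); s2=save("scene","sc7"); print(read_state()["clock"])
a=cv2.resize(t[140:290,280:380,::-1],(400,600),interpolation=2); b=cv2.resize(s2[170:320,225:325,::-1] if False else s2[180:280,255:355,::-1],(400,400),interpolation=2)
k=np.zeros((600,800,3),np.uint8); k[:,:400]=a; k[:400,400:]=b; cv2.imwrite('pics/w7b.png',k)
print(outline_of("top","dish_centre")[0]["position"],proj("top",[W(.077,0,.082)]),[ (o["p"],onplane("top",o["position"],.086)) for o in outline_of("top","stop_centre")[:1]],W(.008,0,.08))
E
```

```text
36.35
[334.6, 181.8] [[334.23331997 179.51662969]] [(0.69, array([0.55675501, 0.12565765, 0.086     ]))] [0.55736604 0.12664212 0.08      ]
```

View pics/w7b.png

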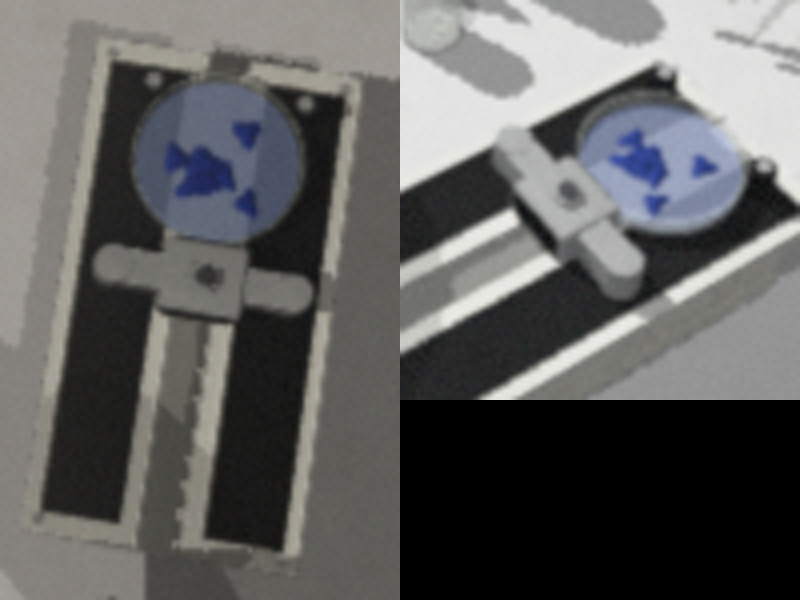

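The top view shows the bar square across and the dish flat. Both post centres, (153,78) and (306,103), are 104 crop px from the dish centre, about 56 mm, which means the dish touches both. The stop had slid at about 4 N and was then blocked while the force rose to 7 N. The arm is clear, so I hand in.

```bash
python3 -c "
from plant import *
print(sign_off(), read_state()['clock'])"
```

```text
the job is handed in; nothing more can be done
the job is handed in; nothing more can be done
```

I handed the job in with about 36 s on the robot's clock: the stop is locked square across the channel and the dish, flat on the platform, is lightly held between its bar and both posts; no verdict came back.

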